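Put mixed-up plaster foot models back with their partners

ROBOT

A 7-joint arm with a two-finger parallel gripper is mounted at the origin on the work surface. World frame = base frame: x ahead of the robot, y to its left, z up, the work surface at z = 0. Lengths are in m, angles in degrees, forces in N, time in s.
With the tool pointing down it reaches from about 0.425 to 0.875 m from the base axis. Payload 4.7 kg.
Tool frame: the origin (TCP) lies between the finger pads; the fingertips stand 8 mm ahead of it and the grasp point (between the pads) lies 11 mm behind it (env.tip_extent is the distance from the TCP to the fingertips, in m); z points along the fingers, y is the line along which they close (so a half turn about z gives the same grasp; the last joint's range is limited). The gripper opens to 87 mm and grips with 3 to 60 N. Pads are 19 mm wide; open, the fingers measure 117 mm over their backs; the gripper's body (75 mm by 190 mm) begins 51 mm behind the grasp point.
Start: joints at [67.042, 18.392, -4.016, 83.108, 1.295, 78.541, -3.26], TCP at [0.262, -0.595, 0.231] pointing down, gripper open.
Joint ranges: [-163.93, 163.93], [-17.29, 119.83], [-79.2, 71.16], [3.27, 140.29], [-89.18, 269.18], [5.43, 117.66], [-154.24, 154.24]. Speed limits (degrees/s): [147.25, 147.25, 180, 180, 180, 180, 180].

INTERFACE

Orientations are given as [roll, pitch, yaw] about the fixed x, y, z axes, in that order (R = Rz(yaw) Ry(pitch) Rx(roll)).
In Python, from cell import sensors, vision, workorder, env gives the robot as it stands.
- The arm moves only by the tool drive_tool, never from a script. Its argument "moves" is a list of rows, each an object of numbers: "x", "y", "z": the shift along the tool's x, y, z in mm; "rx", "ry", "rz": the turn, a rotation vector about the tool's x, y, z in rad; "fingers": the closure, from -1 (fully open) to 1 (shut). In form: [{"x": .., "y": .., "z": .., "rx": .., "ry": .., "rz": .., "fingers": ..}, ...]. A call has 1 to 20 rows; each row is the pose to reach, as a shift and turn from the pose commanded when the call began, along the tool's axes at that moment; what a row does not reach only later rows make up. A row lasts 1/8 s, in which the tool goes at most 62.5 mm and 10.7 degrees, less where a joint would pass 70% of its speed; a pose out of reach is approached as far as the arm can. A call with a gripper value outside its range is refused whole. The fingers move at their own pace and stop on an object; "force" is the grip in N (left out, the last holds). Time passes only in rows, so rows that repeat a pose let the fingers close. It gives the time, the measured TCP pose, the force, the opening and the grip force at its end, in the units of the state.
- sensors.get_obs(): the state, without advancing time (a new reading comes with each control period).
- vision.read_camera(name): name is "scene" or "top" or "wrist"; returns a dict with "image" (384x512x3 uint8, red, green, blue), "fx", "fy", "cx", "cy" (pixels), "k1" (the pictures are not rectified: a ray, as slopes to the right and down, at radius r is drawn at 1 + k1 r^2 times it, then the intrinsics apply), "R" (3x3) and "t" (3): a world point X has camera coordinates R X + t. Camera axes: x right, y down, z forward; pixel columns grow to the right and rows downward; lengths in m; the calibration is good to about 2 mm. A picture is of the moment at which its call begins. There is no depth.
- workorder.sign_off(): hands the job in; it is judged then, once.
The state is a dict: "time_s": time; "qpos": joint angles; "joint_velocities": joint speeds; "effort": joint torques, N m; "tool_pos": TCP position; "tool_rot": TCP orientation; "force": force on the tool from outside, world axes, zero at the start; "wrist_torque": the same for the moment, N m; "grip_width": finger opening in m; "grasp_force": force on a finger pad.
Only numpy, scipy, OpenCV 4.12 (cv2) and the standard library are available. Lean on these libraries where they do the work, as an engineer would, in place of code of your own. Each camera call takes 0.05 s, during which the arm holds its last target. There are 200 camera calls.

TASK

The left-foot plaster models of three children (small, medium, large) have been put in the wrong job trays. Move each one into the left bay, beside the right-foot model of its size, lying flat on the bay's floor with its toes pointing the same way as its partner's; a bay takes only one model, so park one on the empty rubber pad on the way. Plaster chips, so set each model down on its support before letting go, and leave the right-foot models where they lie.

Things in the scene. Friction and masses are not known exactly. Their poses are not given: they have to be found in the camera images.
- left_small: small left-foot model to move: loose off-white plaster slab, 120 mm long, 50 wide at the ball, 40 high, flat sole and top (sloping down over the toes). Origin on the sole under the heel, 18 mm from the back end; x to the toes, z up. Grip across the waist, 36 mm along +x: parallel sides 36 mm apart, 34 long, symmetric about x. Starts in the left bay of a wrong tray.
- left_medium: medium left-foot model to move: loose off-white plaster slab, 145 mm long, 57 wide at the ball, 44 high, flat sole and top (sloping down over the toes). Origin on the sole under the heel, 22 mm from the back end; x to the toes, z up. Grip across the waist, 44 mm along +x: parallel sides 41 mm apart, 41 long, symmetric about x. Starts in the left bay of a wrong tray.
- left_large: large left-foot model to move: loose off-white plaster slab, 170 mm long, 64 wide at the ball, 48 high, flat sole and top (sloping down over the toes). Origin on the sole under the heel, 26 mm from the back end; x to the toes, z up. Grip across the waist, 51 mm along +x: parallel sides 46 mm apart, 48 long, symmetric about x. Starts in the left bay of a wrong tray.
- right_small: small right-foot model, loose, stays where it is in the right bay of its own tray: mirror image of the small left model, same sizes. Origin on the sole under the heel, x to the toes, z up.
- right_medium: medium right-foot model, loose, stays where it is in the right bay of its own tray: mirror image of the medium left model, same sizes. Origin on the sole under the heel, x to the toes, z up.
- right_large: large right-foot model, loose, stays where it is in the right bay of its own tray: mirror image of the large left model, same sizes. Origin on the sole under the heel, x to the toes, z up.
- tray_small: fixed dark grey tray (all 3 alike) with the small right model. 2 bays, each 194 (x) by 80 mm (y), floor 4 mm, 4 mm thick walls' tops 14 mm above the bench; a 50 mm bay of small parts past the toe end. Origin on the bench, mid divider; x to the toe end, y left, z up. Left bay centre y +42 mm, right -42. Model left_small centred in the left bay has its origin at x -42, y +46, z 4 mm.
- tray_medium: fixed dark grey tray (all 3 alike) with the medium right model. 2 bays, each 194 (x) by 80 mm (y), floor 4 mm, 4 mm thick walls' tops 14 mm above the bench; a 50 mm bay of small parts past the toe end. Origin on the bench, mid divider; x to the toe end, y left, z up. Left bay centre y +42 mm, right -42. Model left_medium centred in the left bay has its origin at x -51, y +46, z 4 mm.
- tray_large: fixed dark grey tray (all 3 alike) with the large right model. 2 bays, each 194 (x) by 80 mm (y), floor 4 mm, 4 mm thick walls' tops 14 mm above the bench; a 50 mm bay of small parts past the toe end. Origin on the bench, mid divider; x to the toe end, y left, z up. Left bay centre y +42 mm, right -42. Model left_large centred in the left bay has its origin at x -60, y +46, z 4 mm.
- parking_pad: free spot: flat black ribbed rubber mat, fixed, 230 mm (x) by 130 mm (y), its top 4 mm above the bench, empty; origin on the bench under its centre, z up. A model may be parked on it on the way.
Not all that is in view belongs to the job. Leave any brown look-alike of the left_small alone.

How it is judged:
By the outcome, as a careful person would: the job done as asked, in the order asked, and still so for the second after the job is handed in, with the robot touching nothing.
It also fails if it takes over 96 s, if anything falls off the work surface, if the arm or the gripper's body presses on something with over 40 N, if the wrist force passes 120 N, or if a joint passes its speed limit or range.

## Working session

There is one attempt and no reset: what is moved stays moved. The work goes in short steps, Python scripts to look and compute and a tool call to move; the robot and the scene stay as the last step left them, time stands still between calls to the robot, and variables do not carry over. Pictures are saved under pics/ and viewed, at most 14 in all, crops included, and the job is handed in when it is done.

Besides the shell and the picture viewer there is one more tool, called after ">>>" as a command line: name --argument value ..., lists and objects as JSON in quotes. drive_tool: Moves the arm, as the interface text tells. Its arguments: {"type":"object","properties":{"moves":{"type":"array"},"force":{"type":"number"}},"required":["moves"]}

```bash
ls; mkdir -p pics
python3 - <<'E'
from cell import sensors, vision, env
import cv2,numpy as np
o=sensors.get_obs()
for k,v in o.items(): print(k,v)
for n in ("top","scene"):
    c=vision.read_camera(n)
    cv2.imwrite(f"pics/{n}0.png",c["image"][:,:,::-1])
    np.save(f"pics/{n}0.npy",c,allow_pickle=True)
    print(n,{k:np.round(v,4).tolist() for k,v in c.items() if k!="image"})
E
```

```text
pics
time_s 0.0
qpos [67.0426862  18.43947967 -4.0152915  83.17354545  1.29637954 78.54297288
 -3.25786969]
joint_velocities [ 0.05060422  0.03706032  0.08227697 -0.0547003   0.0779121   0.01335664
 -0.01873133]
effort [-5.03824904e-04 -4.91292679e+01 -4.04128404e-01 -3.12524593e+01
 -6.39816304e-02  4.37782297e-02  1.80176758e-04]
tool_pos [ 0.26166805 -0.59441228  0.22946862]
tool_rot [-1.79889322e+02  7.23177868e-03  2.37692183e+01]
force [-0.20518208 -0.50442382 -0.89168836]
wrist_torque [-0.07252992  0.00746965 -0.01041627]
grasp_force 0.0
grip_width 0.08702217694845636
top {'fx': 396.3756, 'fy': 396.3756, 'cx': 256.4791, 'cy': 193.5685, 'k1': -0.0472, 'R': [[-0.0044, -1.0, 0.0038], [-0.9894, 0.0038, -0.145], [0.145, -0.0044, -0.9894]], 't': [-0.0134, 0.4078, 0.9238]}
scene {'fx': 429.5961, 'fy': 429.5961, 'cx': 246.5048, 'cy': 193.4332, 'k1': -0.0806, 'R': [[0.704, 0.7102, 0.0012], [0.4296, -0.4245, -0.797], [-0.5655, 0.5617, -0.604]], 't': [-0.2791, -0.1351, 1.3351]}
```

View pics/top0.png

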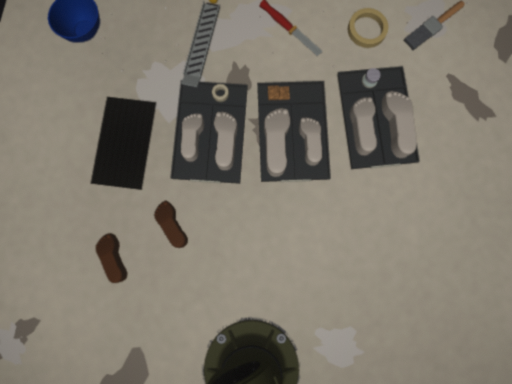

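View pics/scene0.png

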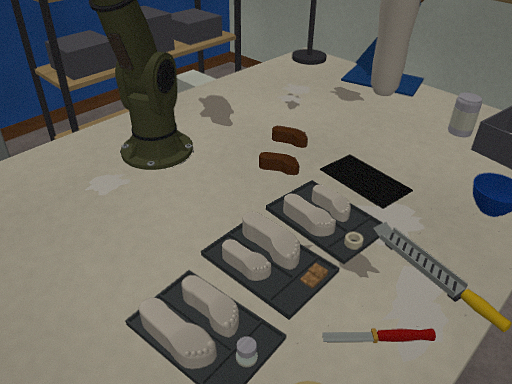

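The top view shows the trays A (209,132), B (294,130) and C (378,117), the pad at (124,142), and brown look-alikes at (171,224) and (111,258). Candidates for left_small are the left-bay models at A (191,137), B (277,142) and C (364,127), plus the two brown ones. I'll measure these and check them in a close crop.

```bash
cat > h.py <<'E'
import numpy as np,cv2
def ray(c,px):
    K=np.array([[c["fx"],0,c["cx"]],[0,c["fy"],c["cy"]],[0,0,1]])
    p=cv2.undistortPoints(np.float64(px).reshape(-1,1,2),K,np.array([c["k1"],0,0,0,0])).reshape(-1,2)
    R=np.array(c["R"]);t=np.array(c["t"])
    d=np.c_[p,np.ones(len(p))]@R
    return -R.T@t,d
def plane(c,px,z):
    o,d=ray(c,px); return o+d*((z-o[2])/d[:,2])[:,None]
def proj(c,X):
    K=np.array([[c["fx"],0,c["cx"]],[0,c["fy"],c["cy"]],[0,0,1]])
    return cv2.projectPoints(np.float64(X).reshape(-1,1,3),cv2.Rodrigues(np.array(c["R"]))[0],np.float64(c["t"]),K,np.array([c["k1"],0,0,0,0]))[0].reshape(-1,2)
def load(n): return np.load(f"pics/{n}.npy",allow_pickle=True).item()
E
python3 - <<'E'
from h import *
c=load("top0"); im=c["image"]; hsv=cv2.cvtColor(im,cv2.COLOR_RGB2HSV)
g=im.max(2)
dark=((g<85)&(hsv[...,1]<110)).astype(np.uint8); dark[260:]=0
n,l,s,_=cv2.connectedComponentsWithStats(cv2.morphologyEx(dark,cv2.MORPH_CLOSE,np.ones((3,3))))
for i in range(1,n):
    if s[i][4]<1500: continue
    cn=cv2.convexHull(cv2.findContours((l==i).astype(np.uint8),cv2.RETR_EXTERNAL,cv2.CHAIN_APPROX_NONE)[0][0])
    P=plane(c,cn.reshape(-1,2),0.01)
    r=cv2.minAreaRect(np.float32(P[:,:2]*1000))
    print("dark",s[i],np.round(r[0]),np.round(r[1]),round(r[2],1))
crop=im[70:190,165:425]
cv2.imwrite("pics/crop1.png",cv2.resize(crop,None,fx=3,fy=3,interpolation=cv2.INTER_CUBIC)[:,:,::-1])
w=((g>125)).astype(np.uint8); 
for n_,b in dict(A=(178,105,245,180),B=(262,104,328,180),C=(345,85,417,165)).items():
    m=np.zeros_like(w); m[b[1]:b[3],b[0]:b[2]]=w[b[1]:b[3],b[0]:b[2]]
    n,l,s,_=cv2.connectedComponentsWithStats(m)
    for i in range(1,n):
        if s[i][4]<200: continue
        cn=cv2.findContours((l==i).astype(np.uint8),cv2.RETR_EXTERNAL,cv2.CHAIN_APPROX_NONE)[0][0]
        P=plane(c,cn.reshape(-1,2),0.045); r=cv2.minAreaRect(np.float32(P[:,:2]*1000))
        print(n_,s[i],np.round(r[0]),np.round(r[1]),round(r[2],1))
E
```

```text
dark [ 338   67   81  102 3999] [ 609. -324.] [258. 175.] 5.7
dark [ 171   81   77  102 4675] [573. 103.] [172. 260.] 85.6
dark [ 258   81   72  101 4295] [ 573. -107.] [258. 173.] 1.8
dark [  91   97   65   93 4476] [544. 319.] [129. 228.] 82.7
A [216 122  19  45 669] [527.  61.] [110.  44.] 0.3
A [182 124  17  35 427] [535. 149.] [36. 85.] 82.9
B [ 266  110   23   64 1011] [534. -65.] [ 54. 157.] 89.5
B [303 128  18  35 446] [ 524. -150.] [86. 39.] 2.9
C [ 389   85   28   69 1148] [ 592. -375.] [ 68. 177.] 85.9
C [356 108  20  44 623] [ 563. -282.] [109.  43.] 0.7
```

View pics/crop1.png

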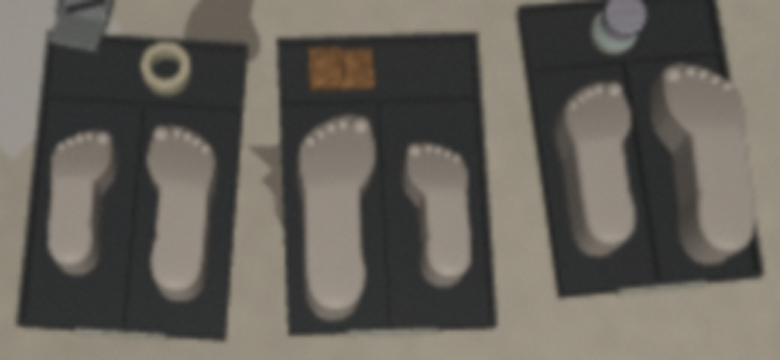

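The crop confirms the layout. Tray A holds left small and right medium, B holds left large and right small, and C holds left medium and right large, with all toes up (+x). The order will be small A→pad, medium C→A, large B→C, small pad→B.

```bash
cat >> h.py <<'E'
from scipy.spatial.transform import Rotation as Ro
def rel(o,goal_xyz,yaw,cmd=None):
    """shift(mm)/rotvec(rad) in tool frame from state pose (or given cmd pose) to goal, tool down"""
    p,r=(np.array(o["tool_pos"]),o["tool_rot"]) if cmd is None else cmd
    R0=Ro.from_euler("xyz",r,degrees=True); R1=Ro.from_euler("xyz",[180,0,yaw],degrees=True)
    return np.round(R0.inv().apply((np.array(goal_xyz)-p)*1000),1),np.round((R0.inv()*R1).as_rotvec(),3)
E
python3 - <<'E'
from h import *
from cell import sensors,vision
o=sensors.get_obs(); c=vision.read_camera("wrist")
R0=Ro.from_euler("xyz",o["tool_rot"],degrees=True)
R=np.array(c["R"]); cen=-R.T@np.array(c["t"])
print(c["fx"],c["k1"],"cam in tool mm",R0.inv().apply(cen-o["tool_pos"])*1000,"axes in tool\n",(R0.inv().as_matrix()@R.T).round(3))
# view above trays C, B, A
for n,g,y in (("C",(.58,-.30,.30),4),("B",(.55,-.10,.30),0),("A",(.55,.10,.30),-4)): print(n,rel(o,g,y))
E
```

```text
298.6536050275535 -0.053998500705964445 cam in tool mm [  66.18415225   -1.05971788 -153.55575094] axes in tool
 [[ 0.    -0.969 -0.247]
 [ 1.     0.001 -0.   ]
 [ 0.    -0.247  0.969]]
C (array([ 410. , -141.3,  -70.2]), array([-0.002,  0.   ,  0.345]))
B (array([ 463.1, -336.4,  -69.9]), array([-0.002,  0.   ,  0.415]))
A (array([ 543.7, -519.4,  -69.6]), array([-0.002,  0.001,  0.485]))
```

>>> drive_tool --moves '[{"x": 55,"y": -30,"z": 1,"rz": 0.05},{"x": 110,"y": -59,"z": 2,"rz": 0.1},{"x": 165,"y": -89,"z": 4,"rz": 0.16},{"x": 220,"y": -118,"z": 5,"rz": 0.21},{"x": 275,"y": -148,"z": 6,"rz": 0.26},{"x": 330,"y": -177,"z": 7,"rz": 0.31},{"x": 385,"y": -207,"z": 8,"rz": 0.36},{"x": 440,"y": -236,"z": 9,"rz": 0.415},{"x": 440,"y": -236,"z": 9,"rz": 0.415},{"x": 440,"y": -236,"z": 9,"rz": 0.415},{"x": 440,"y": -236,"z": 9,"rz": 0.415},{"x": 440,"y": -236,"z": 9,"rz": 0.415}]'

```text
invalid input at $.moves[0]: expected keys x, y, z, rx, ry, rz, fingers
```

Run:
```python
from h import *
from cell import sensors,vision
o=sensors.get_obs(); c=vision.read_camera("wrist"); np.save("pics/w1.npy",c,allow_pickle=True)
cv2.imwrite("pics/w1.png",c["image"][:,:,::-1]); print(o["time_s"],o["tool_pos"],o["tool_rot"],o["qpos"])
print(rel(o,(.57,.18,.22),-4))
```

```text
0.15 [ 0.2617588  -0.59451629  0.22969872] [-1.79915234e+02  3.61691361e-03  2.37679086e+01] [67.03980142 18.42991757 -4.01374182 83.15962363  1.29294055 78.54031907
 -3.25959444]
(array([ 594.3, -584.6,   10.5]), array([-0.001,  0.   ,  0.485]))
```

View pics/w1.png

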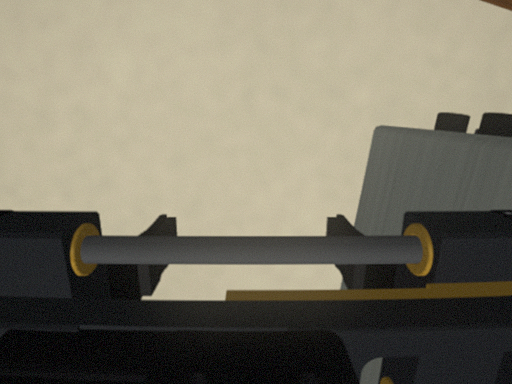

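The rows need all seven keys, so the move was refused. The gripper also blocks wrist view rows below about 210, so I'll view from further back.

>>> drive_tool --moves '[{"x": 47,"y": -33,"z": -4,"rx": 0,"ry": 0,"rz": 0.05,"fingers": -1},{"x": 94,"y": -66,"z": -8,"rx": 0,"ry": 0,"rz": 0.1,"fingers": -1},{"x": 141,"y": -99,"z": -12,"rx": 0,"ry": 0,"rz": 0.15,"fingers": -1},{"x": 188,"y": -132,"z": -15,"rx": 0,"ry": 0,"rz": 0.21,"fingers": -1},{"x": 235,"y": -165,"z": -19,"rx": 0,"ry": 0,"rz": 0.26,"fingers": -1},{"x": 282,"y": -198,"z": -23,"rx": 0,"ry": 0,"rz": 0.31,"fingers": -1},{"x": 329,"y": -231,"z": -27,"rx": 0,"ry": 0,"rz": 0.36,"fingers": -1},{"x": 376,"y": -265,"z": -30,"rx": 0,"ry": 0,"rz": 0.415,"fingers": -1},{"x": 376,"y": -265,"z": -30,"rx": 0,"ry": 0,"rz": 0.415,"fingers": -1},{"x": 376,"y": -265,"z": -30,"rx": 0,"ry": 0,"rz": 0.415,"fingers": -1},{"x": 376,"y": -265,"z": -30,"rx": 0,"ry": 0,"rz": 0.415,"fingers": -1}]'

```text
time_s: 1.58
tool_pos: [0.4983, -0.2027, 0.2603]
tool_rot: [180.0, 0.0, -0.2]
force: [0.7, -0.8, 0.9]
grip_width: 0.0867
grasp_force: 0.0
```

Run:
```python
from h import *
from cell import sensors,vision
o=sensors.get_obs(); c=vision.read_camera("wrist"); np.save("pics/w2.npy",c,allow_pickle=True)
cv2.imwrite("pics/w2.png",c["image"][:,:,::-1]); print(o["time_s"],o["tool_pos"],o["tool_rot"],o["qpos"])
print(rel(o,(.48,.18,.26),-4))
```

```text
1.575 [ 0.4983268  -0.20267141  0.26026848] [ 1.79974203e+02  4.31256733e-02 -1.78814756e-01] [ 39.2979805    5.01463719 -21.2383262   95.91050452   1.88421006
  79.45254743 -72.39114946]
(array([-1.950e+01, -3.826e+02,  1.000e-01]), array([0.   , 0.001, 0.067]))
```

View pics/w2.png

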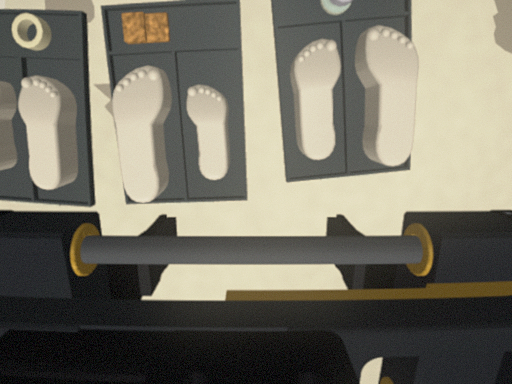

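The wrist view shows tray B (large left at (142,133), small right at (211,133)) and tray C (medium left at (317,98), large right at (387,95)). Next is the same view for A and the pad.

>>> drive_tool --moves '[{"x": -2,"y": -48,"z": 0,"rx": 0,"ry": 0,"rz": 0.01,"fingers": -1},{"x": -5,"y": -96,"z": 0,"rx": 0,"ry": 0,"rz": 0.02,"fingers": -1},{"x": -8,"y": -144,"z": 0,"rx": 0,"ry": 0,"rz": 0.03,"fingers": -1},{"x": -10,"y": -192,"z": 0,"rx": 0,"ry": 0,"rz": 0.04,"fingers": -1},{"x": -13,"y": -240,"z": 0,"rx": 0,"ry": 0,"rz": 0.05,"fingers": -1},{"x": -15,"y": -288,"z": 0,"rx": 0,"ry": 0,"rz": 0.05,"fingers": -1},{"x": -18,"y": -336,"z": 0,"rx": 0,"ry": 0,"rz": 0.06,"fingers": -1},{"x": -20,"y": -380,"z": 0,"rx": 0,"ry": 0,"rz": 0.07,"fingers": -1},{"x": -20,"y": -380,"z": 0,"rx": 0,"ry": 0,"rz": 0.07,"fingers": -1},{"x": -20,"y": -380,"z": 0,"rx": 0,"ry": 0,"rz": 0.07,"fingers": -1},{"x": -20,"y": -380,"z": 0,"rx": 0,"ry": 0,"rz": 0.07,"fingers": -1}]'

```text
time_s: 3.0
tool_pos: [0.4798, 0.1771, 0.2604]
tool_rot: [180.0, 0.0, -4.2]
force: [-0.2, 0.4, -0.3]
grip_width: 0.0871
grasp_force: 0.0
```

Run:
```python
from h import *
from cell import sensors,vision
o=sensors.get_obs(); c=vision.read_camera("wrist"); np.save("pics/w3.npy",c,allow_pickle=True)
cv2.imwrite("pics/w3.png",c["image"][:,:,::-1]); print(o["time_s"],o["tool_pos"],o["tool_rot"],o["qpos"])
for N in ("w2","w3"):
    c=load(N); im=c["image"].copy(); im[207:]=128; hsv=cv2.cvtColor(im,cv2.COLOR_RGB2HSV)
    w=cv2.cvtColor(im,cv2.COLOR_RGB2GRAY)
    print(N)
    dark=((w<85)&(hsv[...,1]<110)).astype(np.uint8)
    n,l,s,_=cv2.connectedComponentsWithStats(dark)
    for i in range(1,n):
        if s[i][4]<3000: continue
        cn=cv2.convexHull(cv2.findContours((l==i).astype(np.uint8),cv2.RETR_EXTERNAL,cv2.CHAIN_APPROX_NONE)[0][0])
        # inside-of-tray bright blobs = feet
        hull=cv2.fillConvexPoly(np.zeros_like(dark),cn,1)
        ap=cv2.approxPolyDP(cn,6,True).reshape(-1,2)
        print("tray px",s[i][:4],"corners mm",(plane(c,ap,.014)[:,:2]*1000).round().tolist())
        f=((w>110)&(hull>0)).astype(np.uint8)
        n2,l2,s2,_=cv2.connectedComponentsWithStats(f)
        for j in range(1,n2):
            if s2[j][4]<800: continue
            cf=cv2.findContours((l2==j).astype(np.uint8),cv2.RETR_EXTERNAL,cv2.CHAIN_APPROX_NONE)[0][0].reshape(-1,2)
            P=plane(c,cf,.045)[:,:2]*1000; r=cv2.minAreaRect(np.float32(P)); print("  foot",s2[j],np.round(r[0]),np.round(r[1]),round(r[2],1))
```

```text
3.0 [0.4798418  0.17713862 0.26035582] [ 1.79957438e+02  8.07059061e-03 -4.21643776e+00] [  18.04240597    2.78075407  -42.24443441   98.65701466    1.9362647
   79.3170202  -118.74483463]
w2
tray px [  0  10  95 196] corners mm [[698.0, 116.0], [686.0, 3.0], [440.0, 26.0], [450.0, 163.0]]
  foot [ 11  12  39  39 908] [662.  57.] [49. 39.] 70.2
  foot [  18   75   59  115 4384] [542.  50.] [142.  73.] 0.4
w3
tray px [ 91  32  98 174] corners mm [[662.0, 366.0], [647.0, 244.0], [428.0, 272.0], [444.0, 393.0]]
```

View pics/w3.png

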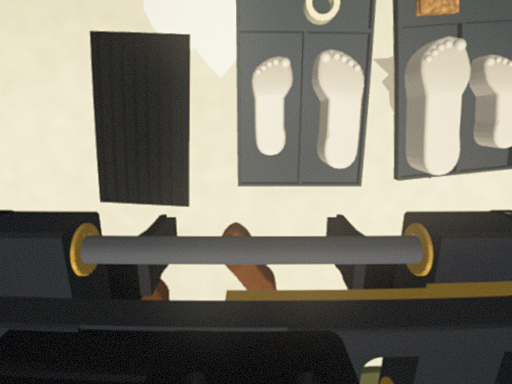

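The view shows tray A (small left at (270,105), medium right at (339,108)) and the pad at (142,118). I'll measure the waists with silhouette edges: the outer edge lies at top height and the inner edge at floor height.

```bash
cat > meas.py <<'E'
from h import *
DIM=dict(small=(18,36,34,40,36,120),medium=(22,44,41,44,41,145),large=(26,51,48,48,46,170)) # heel,waist x,waist len,height,width,length
def foot(c,seed,size,base=4,thr=None):
    he,wx,wl,H,wd,L=DIM[size]; top=(H+base)/1e3; zb=base/1e3
    g=cv2.GaussianBlur(cv2.cvtColor(c["image"],cv2.COLOR_RGB2GRAY),(3,3),0); g[207:]=0
    if thr is None: thr=(int(g[seed[1],seed[0]])+60)/2
    l=cv2.connectedComponents((g>thr).astype(np.uint8))[1]; m=l==l[seed[1],seed[0]]
    ys=np.where(m.any(1))[0]; xs=[np.where(m[y])[0][[0,-1]] for y in ys]
    cam=-np.array(c["R"]).T@np.array(c["t"])
    Lp=np.array([[x[0]-.5,y] for x,y in zip(xs,ys)]); Rp=np.array([[x[1]+.5,y] for x,y in zip(xs,ys)])
    def edge(p,left):
        T=plane(c,p,top); B=plane(c,p,zb)
        out=(T[:,1]>cam[1]) if left else (T[:,1]<cam[1])   # +y is image left
        return np.where(out[:,None],T,B)[:,:2]*1e3
    el,er=edge(Lp,1),edge(Rp,0)
    heel=plane(c,[[ (xs[-1][0]+xs[-1][1])/2,ys[-1]+.5]],top)[0,:2]*1e3
    toe=plane(c,[[ (xs[0][0]+xs[0][1])/2,ys[0]-.5]],zb+.015)[0,:2]*1e3
    yaw=0
    for _ in range(4):
        a=np.array([np.cos(yaw),np.sin(yaw)]); n=np.array([-a[1],a[0]])
        sel=lambda e:e[(abs((e-heel)@a-he-wx)<wl/2-5)]
        fl,fr=[np.polyfit((q:=sel(e))@a,q@n,1) for e in (el,er)]
        yaw+=np.arctan((fl[0]+fr[0])/2)
    s=heel@a+he+wx; mid=(np.polyval(fl,s)+np.polyval(fr,s))/2
    w=s*a+mid*n; o=(s-wx)*a+mid*n
    print(size,"px",ys[0],ys[-1],"waist",w.round(1),"origin",o.round(1),"yaw",np.degrees(yaw).round(1),"width",(np.polyval(fl,s)-np.polyval(fr,s)).round(1),"len",((toe-heel)@a).round(0),"slopes",fl[0].round(3),fr[0].round(3))
    return w,o,np.degrees(yaw)
E
python3 - <<'E'
from meas import *
a,b=load("w3"),load("w2")
foot(a,(270,105),"small");foot(a,(339,108),"medium")
foot(b,(142,133),"large");foot(b,(211,133),"small");foot(b,(317,98),"medium");foot(b,(387,95),"large")
for c,n,s in ((a,"A",(300,170)),(b,"B",(175,170)),(b,"C",(340,150)),(a,"pad",(142,118))):
    im=c["image"]; d=np.abs(im.astype(int)-im[205-3,230 if c is a else 280].astype(int)).sum(2); g=cv2.cvtColor(im,cv2.COLOR_RGB2GRAY)
    m=(g<130).astype(np.uint8); m[207:]=0
    l=cv2.connectedComponents(m)[1]; k=(l==l[s[1],s[0]]).astype(np.uint8)
    cn=cv2.convexHull(cv2.findContours(k,cv2.RETR_EXTERNAL,cv2.CHAIN_APPROX_NONE)[0][0]); ap=cv2.approxPolyDP(cn,5,True).reshape(-1,2)
    print(n,ap.tolist(),(plane(c,ap,.004 if n=="pad" else .014)[:,:2]*1e3).round().tolist())
E
```

```text
small px 57 155 waist [547.2 150.9] origin [511.3 153.1] yaw -3.4 width 34.4 len 120.0 slopes -0.011 0.011
medium px 50 168 waist [536.9  57. ] origin [493.   59.6] yaw -3.3 width 30.3 len 144.0 slopes 0.028 -0.028
large px 0 206 waist [ 526.6 -266.4] origin [ 475.7 -269.8] yaw 3.9 width 523.1 len 252.0 slopes -0.13 0.13
small px 85 179 waist [ 536.9 -151.6] origin [ 501.  -153.7] yaw 3.3 width 31.6 len 118.0 slopes -0.014 0.014
medium px 39 159 waist [ 574.9 -281.8] origin [ 531.  -284.8] yaw 3.9 width 34.1 len 145.0 slopes 0.012 -0.012
large px 0 206 waist [ 526.6 -266.4] origin [ 475.7 -269.8] yaw 3.9 width 523.1 len 252.0 slopes -0.13 0.13
A [[374, 0], [360, 184], [239, 185], [237, 0]] [[672.0, 13.0], [441.0, 29.0], [451.0, 196.0], [682.0, 180.0]]
B [[239, 0], [246, 199], [148, 202], [111, 97], [101, 6]] [[699.0, -188.0], [448.0, -195.0], [444.0, -57.0], [587.0, -20.0], [696.0, -17.0]]
C [[410, 0], [409, 168], [287, 181], [271, 0]] [[702.0, -398.0], [492.0, -420.0], [474.0, -251.0], [699.0, -227.0]]
pad [[91, 31], [189, 35], [188, 205], [100, 200]] [[666.0, 370.0], [649.0, 244.0], [425.0, 273.0], [442.0, 400.0]]
```

```bash
python3 - <<'E'
s=open("meas.py").read()
s=s.replace("    s=heel@a+he+wx; mid=(np.polyval(fl,s)+np.polyval(fr,s))/2","    s=heel@a+he+wx\n    mid=np.polyval(fl,s)-wd/2 if heel[1]>cam[1]*1e3 else np.polyval(fr,s)+wd/2")
open("meas.py","w").write(s)
E
python3 - <<'E'
from meas import *
a,b=load("w3"),load("w2")
g=cv2.cvtColor(b["image"],cv2.COLOR_RGB2GRAY)
print(g[133,95:250:3].tolist());print(g[110,280:425:3].tolist())
foot(a,(270,105),"small");foot(a,(339,108),"medium")
for t in (120,150):
  foot(b,(142,133),"large",thr=t);foot(b,(211,133),"small",thr=t);foot(b,(317,98),"medium",thr=t);foot(b,(387,95),"large",thr=t)
E
```

```text
[214, 212, 210, 212, 210, 209, 213, 182, 216, 217, 215, 217, 217, 215, 217, 215, 214, 216, 214, 154, 112, 109, 113, 92, 88, 87, 87, 86, 94, 63, 89, 92, 91, 95, 157, 220, 216, 217, 216, 216, 217, 216, 220, 179, 112, 94, 97, 99, 98, 94, 181, 220]
[130, 99, 99, 98, 96, 124, 131, 198, 222, 217, 219, 216, 217, 216, 214, 213, 216, 211, 87, 94, 94, 75, 91, 93, 93, 90, 89, 91, 103, 118, 127, 125, 122, 168, 209, 214, 212, 217, 217, 215, 211, 214, 214, 214, 213, 201, 218, 217, 217]
small px 57 155 waist [547.3 151.7] origin [511.3 153.9] yaw -3.4 width 34.4 len 120.0 slopes -0.011 0.011
medium px 50 168 waist [537.2  62.4] origin [493.3  64.9] yaw -3.3 width 30.3 len 144.0 slopes 0.028 -0.028
large px 0 206 waist [ 544.2 -504.2] origin [ 493.3 -507.2] yaw 3.4 width 522.5 len 248.0 slopes -0.139 0.139
small px 85 180 waist [ 535.7 -153.2] origin [ 499.8 -155.9] yaw 4.2 width 33.6 len 120.0 slopes -0.01 0.01
medium px 39 160 waist [ 573.4 -279. ] origin [ 529.6 -283.2] yaw 5.5 width 39.2 len 146.0 slopes 0.001 -0.001
large px 0 206 waist [ 544.2 -504.2] origin [ 493.3 -507.2] yaw 3.4 width 522.5 len 248.0 slopes -0.139 0.139
large px 0 206 waist [ 542.3 -504.5] origin [ 491.4 -507.9] yaw 3.8 width 522.9 len 250.0 slopes -0.133 0.133
small px 86 179 waist [ 537.1 -154.1] origin [ 501.2 -156.4] yaw 3.7 width 30.7 len 117.0 slopes 0.004 -0.004
medium px 40 159 waist [ 574.7 -278. ] origin [ 530.9 -282.4] yaw 5.7 width 32.7 len 143.0 slopes -0.004 0.004
large px 0 206 waist [ 542.3 -504.5] origin [ 491.4 -507.9] yaw 3.8 width 522.9 len 250.0 slopes -0.133 0.133
```

```bash
python3 - <<'E'
s=open("meas.py").read()
s=s.replace("return np.where(out[:,None],T,B)[:,:2]*1e3","return T[:,:2]*1e3")
s=s.replace("mid=np.polyval(fl,s)-wd/2 if heel[1]>cam[1]*1e3 else np.polyval(fr,s)+wd/2","mid=(np.polyval(fl,s)+np.polyval(fr,s))/2").replace("thr=None):","thr=170):")
open("meas.py","w").write(s)
E
python3 - <<'E'
from meas import *
a,b=load("w3"),load("w2")
foot(a,(270,105),"small");foot(a,(339,108),"medium");foot(a,(435,105),"large")
foot(b,(211,133),"small");foot(b,(317,98),"medium")
foot(b,(50,133),"medium")
from cell import sensors
o=sensors.get_obs();print(rel(o,(.547,.152,.12),-3.5))
E
```

```text
small px 58 154 waist [548.5 151.1] origin [512.6 153.2] yaw -3.4 width 34.9 len 117.0 slopes -0.011 0.011
medium px 51 168 waist [537.2  62.2] origin [493.3  64.5] yaw -3.0 width 39.5 len 143.0 slopes -0.002 0.002Traceback (most recent call last):
  File "<stdin>", line 3, in <module>
  File "meas.py", line 22, in foot
    fl,fr=[np.polyfit((q:=sel(e))@a,q@n,1) for e in (el,er)]
           ~~~~~~~~~~^^^^^^^^^^^^^^^^^^^^^
    raise TypeError("expected non-empty vector for x")
TypeError: expected non-empty vector for x
```

Run:
```python
from meas import *
from cell import sensors
o=sensors.get_obs();print(rel(o,(.548,.1512,.026),-3.6))
b=load("w2");foot(b,(211,133),"small");foot(b,(317,98),"medium")
```

```text
(array([ 70. ,  20.9, 234.4]), array([ 0.001,  0.   , -0.01 ]))
small px 88 179 waist [ 537. -153.] origin [ 501.1 -155.5] yaw 4.0 width 33.1 len 115.0 slopes -0.005 0.005
medium px 42 159 waist [ 574.7 -278.8] origin [ 530.8 -282. ] yaw 4.1 width 38.0 len 141.0 slopes 0.003 -0.003
```

>>> drive_tool --moves '[{"x": 35,"y": 10,"z": 40,"rx": 0,"ry": 0,"rz": -0.01,"fingers": -0.38},{"x": 70,"y": 21,"z": 80,"rx": 0,"ry": 0,"rz": -0.01,"fingers": -0.38},{"x": 70,"y": 21,"z": 120,"rx": 0,"ry": 0,"rz": -0.01,"fingers": -0.38},{"x": 70,"y": 21,"z": 155,"rx": 0,"ry": 0,"rz": -0.01,"fingers": -0.38},{"x": 70,"y": 21,"z": 155,"rx": 0,"ry": 0,"rz": -0.01,"fingers": -0.38},{"x": 70,"y": 21,"z": 155,"rx": 0,"ry": 0,"rz": -0.01,"fingers": -0.38}]' --force 25

```text
time_s: 3.8
tool_pos: [0.5487, 0.1531, 0.107]
tool_rot: [-180.0, -0.1, -3.5]
force: [-0.3, -0.2, 0.4]
grip_width: 0.0599
grasp_force: 0.0
```

>>> drive_tool --moves '[{"x": 0,"y": 1,"z": 20,"rx": 0,"ry": 0,"rz": 0,"fingers": -0.38},{"x": 0,"y": 1,"z": 40,"rx": 0,"ry": 0,"rz": 0,"fingers": -0.38},{"x": 0,"y": 1,"z": 60,"rx": 0,"ry": 0,"rz": 0,"fingers": -0.38},{"x": 0,"y": 1,"z": 74,"rx": 0,"ry": 0,"rz": 0,"fingers": -0.38},{"x": 0,"y": 1,"z": 80,"rx": 0,"ry": 0,"rz": 0,"fingers": -0.38},{"x": 0,"y": 1,"z": 80,"rx": 0,"ry": 0,"rz": 0,"fingers": -0.38},{"x": 0,"y": 1,"z": 80,"rx": 0,"ry": 0,"rz": 0,"fingers": -0.38}]'

```text
time_s: 4.68
tool_pos: [0.5482, 0.1526, 0.0261]
tool_rot: [-180.0, -0.1, -3.4]
force: [0.5, 0.4, 0.5]
grip_width: 0.0602
grasp_force: 0.0
```

Run:
```python
from h import *
from cell import sensors,vision
o=sensors.get_obs(); print(o["tool_pos"],o["tool_rot"],o["force"])
c=vision.read_camera("wrist");cv2.imwrite("pics/w4.png",c["image"][:,:,::-1])
```

```text
[0.54815076 0.15258024 0.02613674] [-1.79983177e+02 -6.47106238e-02 -3.44347841e+00] [0.54747869 0.35164128 0.54678839]
```

View pics/w4.png

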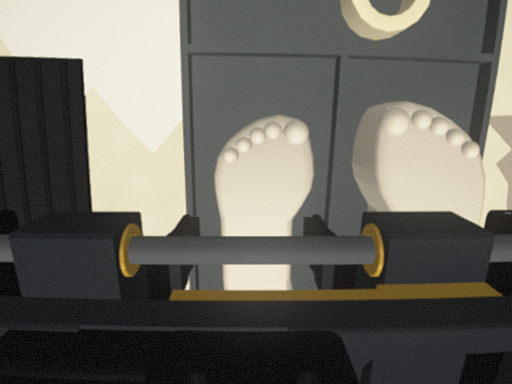

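The small foot (220–293 px wide at row 220) sits between the finger pads (190 and 310). I'll close and lift.

>>> drive_tool --moves '[{"x": 0,"y": 0,"z": 0,"rx": 0,"ry": 0,"rz": 0,"fingers": 1},{"x": 0,"y": 0,"z": 0,"rx": 0,"ry": 0,"rz": 0,"fingers": 1},{"x": 0,"y": 0,"z": 0,"rx": 0,"ry": 0,"rz": 0,"fingers": 1},{"x": 0,"y": 0,"z": 0,"rx": 0,"ry": 0,"rz": 0,"fingers": 1},{"x": 0,"y": 0,"z": 0,"rx": 0,"ry": 0,"rz": 0,"fingers": 1},{"x": 0,"y": 0,"z": -5,"rx": 0,"ry": 0,"rz": 0,"fingers": 1},{"x": 0,"y": 0,"z": -20,"rx": 0,"ry": 0,"rz": 0,"fingers": 1},{"x": 0,"y": 0,"z": -40,"rx": 0,"ry": 0,"rz": 0,"fingers": 1},{"x": 0,"y": 0,"z": -60,"rx": 0,"ry": 0,"rz": 0,"fingers": 1},{"x": 0,"y": 0,"z": -60,"rx": 0,"ry": 0,"rz": 0,"fingers": 1},{"x": 0,"y": 0,"z": -60,"rx": 0,"ry": 0,"rz": 0,"fingers": 1}]' --force 25

```text
time_s: 6.1
tool_pos: [0.5474, 0.152, 0.0855]
tool_rot: [180.0, 0.0, -3.5]
force: [0.3, -0.4, -1.8]
grip_width: 0.036
grasp_force: 25.0
```

Run:
```python
from h import *
from cell import sensors,vision
o=sensors.get_obs(); print(o["tool_pos"],o["tool_rot"],o["force"],o["wrist_torque"],o["qpos"])
print(rel(o,(.540,.322,.0865),-5.5))
```

```text
[0.54742809 0.15204528 0.08548076] [ 1.79973612e+02  2.77690865e-03 -3.45887605e+00] [ 0.31457851 -0.42365949 -1.7665198 ] [0.02863413 0.02984283 0.00742137] [  15.45132446   19.62491269  -39.3721235   103.4138329    14.00049805
   61.91340895 -122.40729526]
(array([ -17.7, -169.2,   -1.1]), array([0.   , 0.   , 0.036]))
```

>>> drive_tool --moves '[{"x": -3,"y": -30,"z": 0,"rx": 0,"ry": 0,"rz": 0.01,"fingers": 1},{"x": -7,"y": -65,"z": 0,"rx": 0,"ry": 0,"rz": 0.02,"fingers": 1},{"x": -11,"y": -100,"z": 0,"rx": 0,"ry": 0,"rz": 0.03,"fingers": 1},{"x": -14,"y": -135,"z": 0,"rx": 0,"ry": 0,"rz": 0.036,"fingers": 1},{"x": -18,"y": -169,"z": 0,"rx": 0,"ry": 0,"rz": 0.036,"fingers": 1},{"x": -18,"y": -169,"z": 0,"rx": 0,"ry": 0,"rz": 0.036,"fingers": 1},{"x": -18,"y": -169,"z": 15,"rx": 0,"ry": 0,"rz": 0.036,"fingers": 1},{"x": -18,"y": -169,"z": 30,"rx": 0,"ry": 0,"rz": 0.036,"fingers": 1},{"x": -18,"y": -169,"z": 45,"rx": 0,"ry": 0,"rz": 0.036,"fingers": 1},{"x": -18,"y": -169,"z": 55,"rx": 0,"ry": 0,"rz": 0.036,"fingers": 1},{"x": -18,"y": -169,"z": 56,"rx": 0,"ry": 0,"rz": 0.036,"fingers": 1},{"x": -18,"y": -169,"z": 57,"rx": 0,"ry": 0,"rz": 0.036,"fingers": 1},{"x": -18,"y": -169,"z": 57,"rx": 0,"ry": 0,"rz": 0.036,"fingers": 1}]'

```text
time_s: 7.72
tool_pos: [0.5402, 0.3224, 0.0291]
tool_rot: [-180.0, -0.1, -5.5]
force: [-0.2, -0.2, -1.6]
grip_width: 0.0354
grasp_force: 25.0
```

>>> drive_tool --moves '[{"x": 0,"y": 0,"z": 1,"rx": 0,"ry": 0,"rz": 0,"fingers": 1},{"x": 0,"y": 0,"z": 2,"rx": 0,"ry": 0,"rz": 0,"fingers": 1},{"x": 0,"y": 0,"z": 3,"rx": 0,"ry": 0,"rz": 0,"fingers": 1},{"x": 0,"y": 0,"z": 3,"rx": 0,"ry": 0,"rz": 0,"fingers": 1}]'

```text
time_s: 8.22
tool_pos: [0.5399, 0.3221, 0.0257]
tool_rot: [180.0, -0.0, -5.5]
force: [-1.2, -0.7, -0.3]
grip_width: 0.0356
grasp_force: 25.0
```

>>> drive_tool --moves '[{"x": 0,"y": 0,"z": 0.5,"rx": 0,"ry": 0,"rz": 0,"fingers": 1},{"x": 0,"y": 0,"z": 0.5,"rx": 0,"ry": 0,"rz": 0,"fingers": 1}]'

```text
time_s: 8.48
tool_pos: [0.5398, 0.3221, 0.0257]
tool_rot: [180.0, -0.0, -5.5]
force: [-2.5, -1.2, 5.9]
grip_width: 0.0357
grasp_force: 25.0
```

It's resting on the pad, so I'll release and lift.

>>> drive_tool --moves '[{"x": 0,"y": 0,"z": 0,"rx": 0,"ry": 0,"rz": 0,"fingers": -0.38},{"x": 0,"y": 0,"z": 0,"rx": 0,"ry": 0,"rz": 0,"fingers": -0.38},{"x": 0,"y": 0,"z": 0,"rx": 0,"ry": 0,"rz": 0,"fingers": -0.38},{"x": 0,"y": 0,"z": -20,"rx": 0,"ry": 0,"rz": 0,"fingers": -0.38},{"x": 0,"y": 0,"z": -50,"rx": 0,"ry": 0,"rz": 0,"fingers": -0.38},{"x": 0,"y": 0,"z": -90,"rx": 0,"ry": 0,"rz": 0,"fingers": -0.38},{"x": 0,"y": 0,"z": -90,"rx": 0,"ry": 0,"rz": 0,"fingers": -0.38}]'

```text
time_s: 9.35
tool_pos: [0.5421, 0.3242, 0.1204]
tool_rot: [-179.7, -0.4, -5.5]
force: [-0.0, 0.7, -0.4]
grip_width: 0.0601
grasp_force: 0.0
```

Run:
```python
from h import *
from cell import sensors,vision
o=sensors.get_obs(); print(o["tool_pos"],o["tool_rot"],o["force"],o["grip_width"])
print(rel(o,(.48,-.27,.20),5))
```

```text
[0.54212072 0.3241951  0.12036518] [-179.73062726   -0.4065172    -5.49907262] [-0.02999247  0.66398253 -0.41642967] 0.06007893926264677
(array([ -4.3, 597. , -82.5]), array([-0.004, -0.008, -0.183]))
```

>>> drive_tool --moves '[{"x": 0,"y": 50,"z": -60,"rx": 0,"ry": 0,"rz": -0.02,"fingers": -0.38},{"x": -1,"y": 105,"z": -80,"rx": 0,"ry": 0,"rz": -0.03,"fingers": -0.38},{"x": -1,"y": 160,"z": -80,"rx": 0,"ry": 0,"rz": -0.05,"fingers": -0.38},{"x": -2,"y": 215,"z": -80,"rx": 0,"ry": 0,"rz": -0.07,"fingers": -0.38},{"x": -2,"y": 270,"z": -80,"rx": 0,"ry": 0,"rz": -0.08,"fingers": -0.38},{"x": -2,"y": 325,"z": -80,"rx": 0,"ry": 0,"rz": -0.1,"fingers": -0.38},{"x": -3,"y": 380,"z": -80,"rx": 0,"ry": 0,"rz": -0.12,"fingers": -0.38},{"x": -3,"y": 435,"z": -80,"rx": 0,"ry": 0,"rz": -0.14,"fingers": -0.38},{"x": -4,"y": 490,"z": -80,"rx": 0,"ry": 0,"rz": -0.15,"fingers": -0.38},{"x": -4,"y": 545,"z": -80,"rx": 0,"ry": 0,"rz": -0.17,"fingers": -0.38},{"x": -4,"y": 597,"z": -80,"rx": 0,"ry": 0,"rz": -0.18,"fingers": -0.38},{"x": -4,"y": 597,"z": -80,"rx": 0,"ry": 0,"rz": -0.18,"fingers": -0.38},{"x": -4,"y": 597,"z": -80,"rx": 0,"ry": 0,"rz": -0.18,"fingers": -0.38}]'

```text
time_s: 10.98
tool_pos: [0.4786, -0.2709, 0.195]
tool_rot: [-179.9, -0.0, 4.8]
force: [0.9, 1.2, -0.6]
grip_width: 0.0602
grasp_force: 0.0
```

Run:
```python
from meas import *
from cell import sensors,vision
o=sensors.get_obs(); print(o["tool_pos"],o["tool_rot"])
c=vision.read_camera("wrist");np.save("pics/w5.npy",c,allow_pickle=True)
cv2.imwrite("pics/w5.png",c["image"][:,:,::-1])
s=proj(c,[.575,-.279,.048])[0].round().astype(int); print(s)
w,_,y=foot(c,s,"medium")
for d in (.12,.026): print(rel(o,(w[0]/1e3,w[1]/1e3,d),y))
```

```text
[ 0.47855464 -0.27091362  0.19499274] [-1.79941798e+02 -1.01201200e-04  4.81760046e+00]
[269  82]
medium px 5 151 waist [ 574.4 -279.5] origin [ 530.6 -283.4] yaw 5.0 width 38.5 len 145.0 slopes -0.004 0.004
(array([94.8, 16.7, 75. ]), array([-0.001, -0.   , -0.004]))
(array([ 94.8,  16.8, 169. ]), array([-0.001, -0.   , -0.004]))
```

View pics/w5.png

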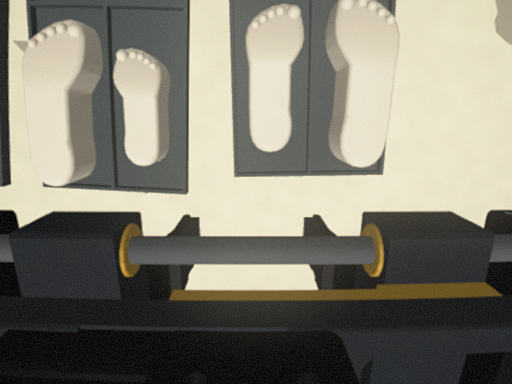

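The medium foot at (270,85) is confirmed, at the same place as before. I'll grasp it.

>>> drive_tool --moves '[{"x": 45,"y": 8,"z": 20,"rx": 0,"ry": 0,"rz": 0,"fingers": -0.35},{"x": 95,"y": 17,"z": 40,"rx": 0,"ry": 0,"rz": 0,"fingers": -0.35},{"x": 95,"y": 17,"z": 70,"rx": 0,"ry": 0,"rz": 0,"fingers": -0.35},{"x": 95,"y": 17,"z": 95,"rx": 0,"ry": 0,"rz": 0,"fingers": -0.35},{"x": 95,"y": 17,"z": 115,"rx": 0,"ry": 0,"rz": 0,"fingers": -0.35},{"x": 95,"y": 17,"z": 135,"rx": 0,"ry": 0,"rz": 0,"fingers": -0.35},{"x": 95,"y": 17,"z": 150,"rx": 0,"ry": 0,"rz": 0,"fingers": -0.35},{"x": 95,"y": 17,"z": 160,"rx": 0,"ry": 0,"rz": 0,"fingers": -0.35},{"x": 95,"y": 17,"z": 163,"rx": 0,"ry": 0,"rz": 0,"fingers": -0.35},{"x": 95,"y": 17,"z": 163,"rx": 0,"ry": 0,"rz": 0,"fingers": -0.35}]'

```text
time_s: 12.28
tool_pos: [0.5749, -0.281, 0.0324]
tool_rot: [180.0, -0.0, 4.8]
force: [-0.9, 0.8, 0.0]
grip_width: 0.059
grasp_force: 0.0
```

>>> drive_tool --moves '[{"x": 0,"y": -1,"z": 4,"rx": 0,"ry": 0,"rz": 0,"fingers": -0.35},{"x": 0,"y": -1,"z": 5,"rx": 0,"ry": 0,"rz": 0,"fingers": -0.35},{"x": 0,"y": -1,"z": 5,"rx": 0,"ry": 0,"rz": 0,"fingers": 1},{"x": 0,"y": -1,"z": 5,"rx": 0,"ry": 0,"rz": 0,"fingers": 1},{"x": 0,"y": -1,"z": 5,"rx": 0,"ry": 0,"rz": 0,"fingers": 1},{"x": 0,"y": -1,"z": 5,"rx": 0,"ry": 0,"rz": 0,"fingers": 1}]' --force 30

```text
time_s: 13.02
tool_pos: [0.5746, -0.28, 0.0272]
tool_rot: [180.0, -0.0, 4.8]
force: [0.3, -0.3, -0.0]
grip_width: 0.0405
grasp_force: 30.0
```

>>> drive_tool --moves '[{"x": 0,"y": 0,"z": 0,"rx": 0,"ry": 0,"rz": 0,"fingers": 1},{"x": 0,"y": 0,"z": -5,"rx": 0,"ry": 0,"rz": 0,"fingers": 1},{"x": 0,"y": 0,"z": -20,"rx": 0,"ry": 0,"rz": 0,"fingers": 1},{"x": 0,"y": 0,"z": -45,"rx": 0,"ry": 0,"rz": 0,"fingers": 1},{"x": 0,"y": 0,"z": -75,"rx": 0,"ry": 0,"rz": 0,"fingers": 1},{"x": 0,"y": 0,"z": -100,"rx": 0,"ry": 0,"rz": 0,"fingers": 1},{"x": 0,"y": 0,"z": -100,"rx": 0,"ry": 0,"rz": 0,"fingers": 1},{"x": 0,"y": 0,"z": -100,"rx": 0,"ry": 0,"rz": 0,"fingers": 1}]'

```text
time_s: 14.02
tool_pos: [0.5739, -0.2796, 0.1264]
tool_rot: [-180.0, 0.1, 4.8]
force: [-1.1, -0.8, -3.4]
grip_width: 0.0409
grasp_force: 30.0
```

>>> drive_tool --moves '[{"x": 0,"y": -25,"z": 0,"rx": 0,"ry": 0,"rz": 0.01,"fingers": 1},{"x": 1,"y": -65,"z": 0,"rx": 0,"ry": 0,"rz": 0.02,"fingers": 1},{"x": 1,"y": -110,"z": 0,"rx": 0,"ry": 0,"rz": 0.04,"fingers": 1},{"x": 1,"y": -155,"z": 0,"rx": 0,"ry": 0,"rz": 0.05,"fingers": 1},{"x": 2,"y": -200,"z": 0,"rx": 0,"ry": 0,"rz": 0.07,"fingers": 1},{"x": 2,"y": -245,"z": 0,"rx": 0,"ry": 0,"rz": 0.08,"fingers": 1},{"x": 2,"y": -290,"z": 0,"rx": 0,"ry": 0,"rz": 0.1,"fingers": 1},{"x": 3,"y": -335,"z": 0,"rx": 0,"ry": 0,"rz": 0.12,"fingers": 1},{"x": 3,"y": -375,"z": 0,"rx": 0,"ry": 0,"rz": 0.13,"fingers": 1},{"x": 4,"y": -410,"z": 0,"rx": 0,"ry": 0,"rz": 0.14,"fingers": 1},{"x": 4,"y": -433,"z": 0,"rx": 0,"ry": 0,"rz": 0.148,"fingers": 1},{"x": 4,"y": -433,"z": 20,"rx": 0,"ry": 0,"rz": 0.148,"fingers": 1},{"x": 4,"y": -433,"z": 40,"rx": 0,"ry": 0,"rz": 0.148,"fingers": 1},{"x": 4,"y": -433,"z": 60,"rx": 0,"ry": 0,"rz": 0.148,"fingers": 1},{"x": 4,"y": -433,"z": 70,"rx": 0,"ry": 0,"rz": 0.148,"fingers": 1},{"x": 4,"y": -433,"z": 70,"rx": 0,"ry": 0,"rz": 0.148,"fingers": 1},{"x": 4,"y": -433,"z": 70,"rx": 0,"ry": 0,"rz": 0.148,"fingers": 1}]'

```text
time_s: 16.15
tool_pos: [0.5429, 0.1521, 0.0576]
tool_rot: [-180.0, -0.1, -3.7]
force: [0.2, 0.9, -1.0]
grip_width: 0.0408
grasp_force: 30.0
```

Run:
```python
from h import *
from cell import sensors,vision
o=sensors.get_obs(); print(o["tool_pos"],o["tool_rot"])
print(rel(o,(.5413,.1519,.03),-3.7))
c=vision.read_camera("wrist");cv2.imwrite("pics/w6.png",c["image"][:,:,::-1])
```

```text
[0.5428678  0.15213344 0.05761053] [-1.79982673e+02 -6.69635746e-02 -3.68619107e+00]
(array([-1.6,  0.3, 27.6]), array([-0.   , -0.001,  0.   ]))
```

View pics/w6.png

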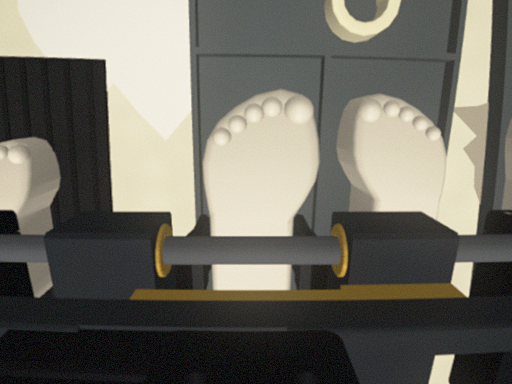

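The medium foot is held over A's left bay, clear of the walls (195–325). I'll lower it.

>>> drive_tool --moves '[{"x": -1,"y": 0,"z": 10,"rx": 0,"ry": 0,"rz": 0,"fingers": 1},{"x": -1,"y": 0,"z": 18,"rx": 0,"ry": 0,"rz": 0,"fingers": 1},{"x": -1,"y": 0,"z": 24,"rx": 0,"ry": 0,"rz": 0,"fingers": 1},{"x": -1,"y": 0,"z": 28,"rx": 0,"ry": 0,"rz": 0,"fingers": 1},{"x": -1,"y": 0,"z": 29,"rx": 0,"ry": 0,"rz": 0,"fingers": 1},{"x": -1,"y": 0,"z": 30,"rx": 0,"ry": 0,"rz": 0,"fingers": 1},{"x": -1,"y": 0,"z": 30,"rx": 0,"ry": 0,"rz": 0,"fingers": 1}]'

```text
time_s: 17.08
tool_pos: [0.5414, 0.1522, 0.0272]
tool_rot: [-180.0, -0.0, -3.7]
force: [-0.1, 0.2, -1.4]
grip_width: 0.0412
grasp_force: 30.0
```

>>> drive_tool --moves '[{"x": 0,"y": 0,"z": 0.5,"rx": 0,"ry": 0,"rz": 0,"fingers": 1},{"x": 0,"y": 0,"z": 1,"rx": 0,"ry": 0,"rz": 0,"fingers": 1},{"x": 0,"y": 0,"z": 1,"rx": 0,"ry": 0,"rz": 0,"fingers": 1}]'

```text
time_s: 17.45
tool_pos: [0.5415, 0.1522, 0.0271]
tool_rot: [180.0, -0.0, -3.7]
force: [-3.3, -1.7, 6.7]
grip_width: 0.0408
grasp_force: 30.0
```

>>> drive_tool --moves '[{"x": 0,"y": 0,"z": 0,"rx": 0,"ry": 0,"rz": 0,"fingers": -0.35},{"x": 0,"y": 0,"z": 0,"rx": 0,"ry": 0,"rz": 0,"fingers": -0.35},{"x": 0,"y": 0,"z": 0,"rx": 0,"ry": 0,"rz": 0,"fingers": -0.35},{"x": 0,"y": 0,"z": -20,"rx": 0,"ry": 0,"rz": 0,"fingers": -0.35},{"x": 0,"y": 0,"z": -50,"rx": 0,"ry": 0,"rz": 0,"fingers": -0.35},{"x": 0,"y": 0,"z": -100,"rx": 0,"ry": 0,"rz": 0,"fingers": -0.35},{"x": -35,"y": 50,"z": -150,"rx": 0,"ry": 0,"rz": -0.02,"fingers": -0.25},{"x": -65,"y": 100,"z": -173,"rx": 0,"ry": 0,"rz": -0.05,"fingers": -0.25},{"x": -95,"y": 155,"z": -173,"rx": 0,"ry": 0,"rz": -0.09,"fingers": -0.25},{"x": -101,"y": 210,"z": -173,"rx": 0,"ry": 0,"rz": -0.1,"fingers": -0.25},{"x": -101,"y": 211,"z": -173,"rx": 0,"ry": 0,"rz": -0.1,"fingers": -0.25},{"x": -101,"y": 211,"z": -173,"rx": 0,"ry": 0,"rz": -0.1,"fingers": -0.25},{"x": -101,"y": 211,"z": -173,"rx": 0,"ry": 0,"rz": -0.1,"fingers": -0.25}]'

```text
time_s: 19.08
tool_pos: [0.4275, -0.0501, 0.1994]
tool_rot: [-180.0, -0.0, 2.2]
force: [0.9, 0.2, 0.4]
grip_width: 0.0544
grasp_force: 0.0
```

Run:
```python
from meas import *
from cell import sensors,vision
o=sensors.get_obs(); print(o["tool_pos"],o["tool_rot"],o["grip_width"])
c=vision.read_camera("wrist");np.save("pics/w7.npy",c,allow_pickle=True)
cv2.imwrite("pics/w7.png",c["image"][:,:,::-1])
s=proj(c,[.53,-.065,.052])[0].round().astype(int); print(s)
w,_,y=foot(c,s,"large")
for d in (.03,): print(rel(o,(w[0]/1e3,w[1]/1e3,d),y))
s=proj(c,[.541,.152,.048])[0].round().astype(int); print(s)
if 0<s[0]<500:foot(c,s,"medium")
```

```text
[ 0.42751778 -0.05014476  0.19940312] [-1.79978652e+02 -3.22073293e-02  2.22409960e+00] 0.054436103545153706
[272  75]
large px 0 153 waist [531.8 -59.6] origin [480.8 -60.1] yaw 0.5 width 43.7 len 153.0 slopes 0.001 -0.002
(array([103.7,  13.5, 169.5]), array([-0.   , -0.001,  0.029]))
[51 58]Traceback (most recent call last):
  File "<stdin>", line 10, in <module>
  File "meas.py", line 22, in foot
    fl,fr=[np.polyfit((q:=sel(e))@a,q@n,1) for e in (el,er)]
           ~~~~~~~~~~^^^^^^^^^^^^^^^^^^^^^
    raise TypeError("expected non-empty vector for x")
TypeError: expected non-empty vector for x
```

View pics/w7.png

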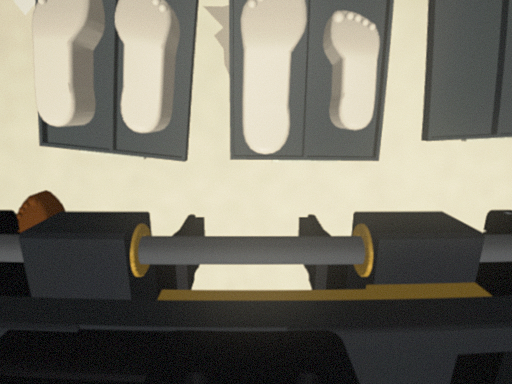

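The large foot at (267,85) is in B's left bay, and the medium foot at (65,70) is settled in A beside its partner. I'll grasp the large one.

>>> drive_tool --moves '[{"x": 40,"y": 5,"z": 20,"rx": 0,"ry": 0,"rz": 0.01,"fingers": -0.5},{"x": 85,"y": 10,"z": 45,"rx": 0,"ry": 0,"rz": 0.03,"fingers": -0.5},{"x": 104,"y": 13,"z": 70,"rx": 0,"ry": 0,"rz": 0.03,"fingers": -0.5},{"x": 104,"y": 13,"z": 95,"rx": 0,"ry": 0,"rz": 0.03,"fingers": -0.5},{"x": 104,"y": 13,"z": 117,"rx": 0,"ry": 0,"rz": 0.03,"fingers": -0.5},{"x": 104,"y": 13,"z": 137,"rx": 0,"ry": 0,"rz": 0.03,"fingers": -0.5},{"x": 104,"y": 13,"z": 152,"rx": 0,"ry": 0,"rz": 0.03,"fingers": -0.5},{"x": 104,"y": 13,"z": 162,"rx": 0,"ry": 0,"rz": 0.03,"fingers": -0.5},{"x": 104,"y": 13,"z": 167,"rx": 0,"ry": 0,"rz": 0.03,"fingers": -0.5},{"x": 104,"y": 13,"z": 167,"rx": 0,"ry": 0,"rz": 0.03,"fingers": -0.5}]'

```text
time_s: 20.38
tool_pos: [0.5315, -0.0612, 0.0321]
tool_rot: [180.0, -0.0, 0.3]
force: [-0.0, -0.2, 0.0]
grip_width: 0.0655
grasp_force: 0.0
```

>>> drive_tool --moves '[{"x": 0,"y": -1,"z": 3,"rx": 0,"ry": 0,"rz": 0,"fingers": -0.5},{"x": 0,"y": -1,"z": 4,"rx": 0,"ry": 0,"rz": 0,"fingers": -0.5},{"x": 0,"y": -1,"z": 4,"rx": 0,"ry": 0,"rz": 0,"fingers": 1},{"x": 0,"y": -1,"z": 4,"rx": 0,"ry": 0,"rz": 0,"fingers": 1},{"x": 0,"y": -1,"z": 4,"rx": 0,"ry": 0,"rz": 0,"fingers": 1},{"x": 0,"y": -1,"z": 4,"rx": 0,"ry": 0,"rz": 0,"fingers": 1},{"x": 0,"y": -1,"z": 4,"rx": 0,"ry": 0,"rz": 0,"fingers": 1}]' --force 40

```text
time_s: 21.25
tool_pos: [0.5314, -0.0604, 0.0281]
tool_rot: [180.0, -0.0, 0.3]
force: [-0.1, -0.3, 0.4]
grip_width: 0.0459
grasp_force: 40.0
```

>>> drive_tool --moves '[{"x": 0,"y": 0,"z": 0,"rx": 0,"ry": 0,"rz": 0,"fingers": 1},{"x": 0,"y": 0,"z": -5,"rx": 0,"ry": 0,"rz": 0,"fingers": 1},{"x": 0,"y": 0,"z": -20,"rx": 0,"ry": 0,"rz": 0,"fingers": 1},{"x": 0,"y": 0,"z": -45,"rx": 0,"ry": 0,"rz": 0,"fingers": 1},{"x": 0,"y": 0,"z": -75,"rx": 0,"ry": 0,"rz": 0,"fingers": 1},{"x": 0,"y": 0,"z": -100,"rx": 0,"ry": 0,"rz": 0,"fingers": 1},{"x": 0,"y": 0,"z": -100,"rx": 0,"ry": 0,"rz": 0,"fingers": 1},{"x": 0,"y": 0,"z": -100,"rx": 0,"ry": 0,"rz": 0,"fingers": 1}]'

```text
time_s: 22.25
tool_pos: [0.5306, -0.0602, 0.1274]
tool_rot: [180.0, 0.1, 0.3]
force: [0.5, 0.7, -3.4]
grip_width: 0.046
grasp_force: 40.0
```

Run:
```python
from meas import *
from cell import sensors
o=sensors.get_obs(); print(o["tool_pos"],o["tool_rot"])
# tray heel-edge corners: C from w5 , B from w7 (outer rim top z=.014)
for N,seeds in (("w5",dict(C=(310,165),B=(110,180))),("w7",dict(B=(315,150),A=(117,150)))):
    c=load(N); g=cv2.cvtColor(c["image"],cv2.COLOR_RGB2GRAY); m=(g<140).astype(np.uint8); m[207:]=0; l=cv2.connectedComponents(m)[1]
    for n,s in seeds.items():
        k=(l==l[s[1],s[0]]).astype(np.uint8)
        cn=cv2.convexHull(cv2.findContours(k,cv2.RETR_EXTERNAL,cv2.CHAIN_APPROX_NONE)[0][0]); ap=cv2.approxPolyDP(cn,4,True).reshape(-1,2)
        print(N,n,ap.tolist(),(plane(c,ap,.014)[:,:2]*1e3).round().tolist())
```

```text
[ 0.53061915 -0.06022097  0.12736205] [1.79996129e+02 6.75389386e-02 3.35325026e-01]
w5 C [[338, 0], [384, 149], [382, 173], [236, 176], [229, 1]] [[665.0, -343.0], [519.0, -417.0], [492.0, -420.0], [474.0, -253.0], [654.0, -232.0]]
w5 B [[189, 0], [187, 192], [58, 187], [26, 0]] [[652.0, -192.0], [450.0, -198.0], [443.0, -44.0], [644.0, -19.0]]
w7 B [[393, 0], [377, 160], [231, 158], [229, 0]] [[616.0, -190.0], [448.0, -194.0], [443.0, -26.0], [607.0, -19.0]]
w7 A [[198, 0], [185, 160], [40, 145], [38, 113], [89, 0]] [[606.0, 13.0], [439.0, 27.0], [451.0, 197.0], [487.0, 195.0], [605.0, 127.0]]
```

>>> drive_tool --moves '[{"x": 4,"y": 25,"z": 0,"rx": 0,"ry": 0,"rz": -0.01,"fingers": 1},{"x": 10,"y": 62,"z": 0,"rx": 0,"ry": 0,"rz": -0.03,"fingers": 1},{"x": 17,"y": 104,"z": 0,"rx": 0,"ry": 0,"rz": -0.05,"fingers": 1},{"x": 24,"y": 146,"z": 0,"rx": 0,"ry": 0,"rz": -0.07,"fingers": 1},{"x": 30,"y": 184,"z": 0,"rx": 0,"ry": 0,"rz": -0.08,"fingers": 1},{"x": 36,"y": 212,"z": 0,"rx": 0,"ry": 0,"rz": -0.1,"fingers": 1},{"x": 36,"y": 222,"z": 0,"rx": 0,"ry": 0,"rz": -0.1,"fingers": 1},{"x": 36,"y": 222,"z": 20,"rx": 0,"ry": 0,"rz": -0.1,"fingers": 1},{"x": 36,"y": 222,"z": 40,"rx": 0,"ry": 0,"rz": -0.1,"fingers": 1},{"x": 36,"y": 222,"z": 58,"rx": 0,"ry": 0,"rz": -0.1,"fingers": 1},{"x": 36,"y": 222,"z": 68,"rx": 0,"ry": 0,"rz": -0.1,"fingers": 1},{"x": 36,"y": 222,"z": 68,"rx": 0,"ry": 0,"rz": -0.1,"fingers": 1},{"x": 36,"y": 222,"z": 68,"rx": 0,"ry": 0,"rz": -0.1,"fingers": 1}]'

```text
time_s: 23.88
tool_pos: [0.5692, -0.2822, 0.0608]
tool_rot: [180.0, -0.1, 6.1]
force: [0.2, -0.4, -1.9]
grip_width: 0.0458
grasp_force: 40.0
```

Run:
```python
from h import *
from cell import sensors,vision
o=sensors.get_obs(); print(o["tool_pos"],o["tool_rot"])
print(rel(o,(.568,-.2816,.0281),6))
c=vision.read_camera("wrist");cv2.imwrite("pics/w8.png",c["image"][:,:,::-1])
```

```text
[ 0.56924146 -0.28221874  0.06078815] [ 1.79954583e+02 -6.99380273e-02  6.06422680e+00]
(array([-1.2, -0.8, 32.7]), array([ 0.001, -0.001,  0.001]))
```

View pics/w8.png

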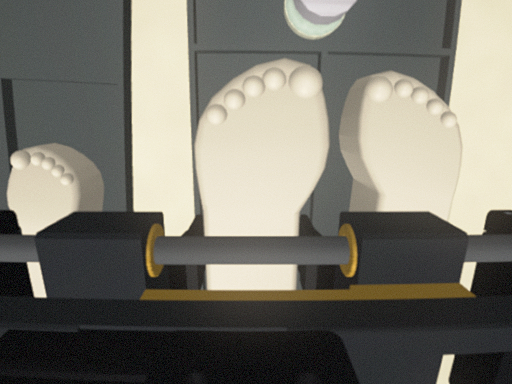

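The large foot (197–328) is centred over C's left bay. I'll lower it.

>>> drive_tool --moves '[{"x": -1,"y": -0.5,"z": 10,"rx": 0,"ry": 0,"rz": 0,"fingers": 1},{"x": -1,"y": -0.5,"z": 20,"rx": 0,"ry": 0,"rz": 0,"fingers": 1},{"x": -1,"y": -0.5,"z": 27,"rx": 0,"ry": 0,"rz": 0,"fingers": 1},{"x": -1,"y": -0.5,"z": 30,"rx": 0,"ry": 0,"rz": 0,"fingers": 1},{"x": -1,"y": -0.5,"z": 31,"rx": 0,"ry": 0,"rz": 0,"fingers": 1},{"x": -1,"y": -0.5,"z": 32,"rx": 0,"ry": 0,"rz": 0,"fingers": 1},{"x": -1,"y": -0.5,"z": 32,"rx": 0,"ry": 0,"rz": 0,"fingers": 1}]'

```text
time_s: 24.8
tool_pos: [0.5678, -0.2817, 0.0283]
tool_rot: [180.0, -0.0, 6.1]
force: [-0.5, 0.8, -2.1]
grip_width: 0.0458
grasp_force: 40.0
```

>>> drive_tool --moves '[{"x": 0,"y": 0,"z": 0.5,"rx": 0,"ry": 0,"rz": 0,"fingers": 1},{"x": 0,"y": 0,"z": 1,"rx": 0,"ry": 0,"rz": 0,"fingers": 1},{"x": 0,"y": 0,"z": 1,"rx": 0,"ry": 0,"rz": 0,"fingers": 1}]'

```text
time_s: 25.18
tool_pos: [0.5678, -0.2818, 0.0282]
tool_rot: [180.0, -0.0, 6.1]
force: [-3.2, 0.9, 5.5]
grip_width: 0.0455
grasp_force: 40.0
```

>>> drive_tool --moves '[{"x": 0,"y": 0,"z": 0,"rx": 0,"ry": 0,"rz": 0,"fingers": -0.5},{"x": 0,"y": 0,"z": 0,"rx": 0,"ry": 0,"rz": 0,"fingers": -0.5},{"x": 0,"y": 0,"z": 0,"rx": 0,"ry": 0,"rz": 0,"fingers": -0.5},{"x": 0,"y": 0,"z": -20,"rx": 0,"ry": 0,"rz": 0,"fingers": -0.5},{"x": 0,"y": 0,"z": -55,"rx": 0,"ry": 0,"rz": 0,"fingers": -0.5},{"x": 0,"y": 0,"z": -110,"rx": 0,"ry": 0,"rz": 0,"fingers": -0.5},{"x": 0,"y": -40,"z": -150,"rx": 0,"ry": 0,"rz": 0.01,"fingers": -0.38},{"x": -3,"y": -95,"z": -172,"rx": 0,"ry": 0,"rz": 0.03,"fingers": -0.38},{"x": -7,"y": -150,"z": -172,"rx": 0,"ry": 0,"rz": 0.05,"fingers": -0.38},{"x": -11,"y": -205,"z": -172,"rx": 0,"ry": 0,"rz": 0.07,"fingers": -0.38},{"x": -15,"y": -260,"z": -172,"rx": 0,"ry": 0,"rz": 0.09,"fingers": -0.38},{"x": -20,"y": -315,"z": -172,"rx": 0,"ry": 0,"rz": 0.11,"fingers": -0.38},{"x": -25,"y": -370,"z": -172,"rx": 0,"ry": 0,"rz": 0.13,"fingers": -0.38},{"x": -30,"y": -425,"z": -172,"rx": 0,"ry": 0,"rz": 0.15,"fingers": -0.38},{"x": -35,"y": -480,"z": -172,"rx": 0,"ry": 0,"rz": 0.17,"fingers": -0.38},{"x": -40,"y": -535,"z": -172,"rx": 0,"ry": 0,"rz": 0.19,"fingers": -0.38},{"x": -45,"y": -590,"z": -172,"rx": 0,"ry": 0,"rz": 0.2,"fingers": -0.38},{"x": -45,"y": -600,"z": -172,"rx": 0,"ry": 0,"rz": 0.2,"fingers": -0.38},{"x": -45,"y": -600,"z": -172,"rx": 0,"ry": 0,"rz": 0.2,"fingers": -0.38},{"x": -45,"y": -600,"z": -172,"rx": 0,"ry": 0,"rz": 0.2,"fingers": -0.38}]'

```text
time_s: 27.68
tool_pos: [0.4605, 0.3083, 0.1993]
tool_rot: [179.9, -0.0, -5.6]
force: [-0.1, 0.0, -0.4]
grip_width: 0.06
grasp_force: 0.0
```

Run:
```python
from meas import *
from cell import sensors,vision
o=sensors.get_obs(); print(o["tool_pos"],o["tool_rot"],o["grip_width"])
c=vision.read_camera("wrist");np.save("pics/w9.npy",c,allow_pickle=True)
s=proj(c,[.540,.322,.044])[0].round().astype(int); print(s)
w,_,y=foot(c,s,"small")
print(rel(o,(w[0]/1e3,w[1]/1e3,.03),y))
```

```text
[0.46045022 0.30831587 0.19926741] [ 1.79929435e+02 -4.88548116e-02 -5.55243736e+00] 0.0600303832134168
[230 101]
small px 38 154 waist [540.8 322.5] origin [505. 326.] yaw -5.7 width 33.8 len 118.0 slopes 0.015 -0.022
(array([ 78.5, -22.1, 169.3]), array([ 0.001, -0.001,  0.002]))
```

>>> drive_tool --moves '[{"x": 40,"y": -11,"z": 30,"rx": 0,"ry": 0,"rz": 0,"fingers": -0.38},{"x": 78,"y": -22,"z": 60,"rx": 0,"ry": 0,"rz": 0,"fingers": -0.38},{"x": 78,"y": -22,"z": 90,"rx": 0,"ry": 0,"rz": 0,"fingers": -0.38},{"x": 78,"y": -22,"z": 117,"rx": 0,"ry": 0,"rz": 0,"fingers": -0.38},{"x": 78,"y": -22,"z": 137,"rx": 0,"ry": 0,"rz": 0,"fingers": -0.38},{"x": 78,"y": -22,"z": 152,"rx": 0,"ry": 0,"rz": 0,"fingers": -0.38},{"x": 78,"y": -22,"z": 162,"rx": 0,"ry": 0,"rz": 0,"fingers": -0.38},{"x": 78,"y": -22,"z": 168,"rx": 0,"ry": 0,"rz": 0,"fingers": -0.38},{"x": 78,"y": -22,"z": 168,"rx": 0,"ry": 0,"rz": 0,"fingers": -0.38}]'

```text
time_s: 28.85
tool_pos: [0.5392, 0.3249, 0.0311]
tool_rot: [180.0, -0.0, -5.4]
force: [-0.7, 0.1, 0.2]
grip_width: 0.0599
grasp_force: 0.0
```

>>> drive_tool --moves '[{"x": 1,"y": 2,"z": 4,"rx": 0,"ry": 0,"rz": 0,"fingers": -0.38},{"x": 1,"y": 2,"z": 5,"rx": 0,"ry": 0,"rz": 0,"fingers": -0.38},{"x": 1,"y": 2,"z": 5,"rx": 0,"ry": 0,"rz": 0,"fingers": -0.38},{"x": 1,"y": 2,"z": 5,"rx": 0,"ry": 0,"rz": 0,"fingers": 1},{"x": 1,"y": 2,"z": 5,"rx": 0,"ry": 0,"rz": 0,"fingers": 1},{"x": 1,"y": 2,"z": 5,"rx": 0,"ry": 0,"rz": 0,"fingers": 1},{"x": 1,"y": 2,"z": 5,"rx": 0,"ry": 0,"rz": 0,"fingers": 1}]' --force 25

```text
time_s: 29.72
tool_pos: [0.54, 0.3226, 0.026]
tool_rot: [180.0, 0.0, -5.4]
force: [0.5, -0.2, 0.7]
grip_width: 0.036
grasp_force: 25.0
```

>>> drive_tool --moves '[{"x": 0,"y": 0,"z": 0,"rx": 0,"ry": 0,"rz": 0,"fingers": 1},{"x": 0,"y": 0,"z": -5,"rx": 0,"ry": 0,"rz": 0,"fingers": 1},{"x": 0,"y": 0,"z": -20,"rx": 0,"ry": 0,"rz": 0,"fingers": 1},{"x": 0,"y": 0,"z": -45,"rx": 0,"ry": 0,"rz": 0,"fingers": 1},{"x": 0,"y": 0,"z": -75,"rx": 0,"ry": 0,"rz": 0,"fingers": 1},{"x": 0,"y": 0,"z": -100,"rx": 0,"ry": 0,"rz": 0,"fingers": 1},{"x": 0,"y": 0,"z": -100,"rx": 0,"ry": 0,"rz": 0,"fingers": 1},{"x": 0,"y": 0,"z": -100,"rx": 0,"ry": 0,"rz": 0,"fingers": 1}]'

```text
time_s: 30.72
tool_pos: [0.5395, 0.3223, 0.1254]
tool_rot: [180.0, 0.0, -5.4]
force: [0.3, -0.4, -2.1]
grip_width: 0.0356
grasp_force: 25.0
```

Run:
```python
from h import *
from cell import sensors
o=sensors.get_obs(); print(o["tool_pos"],o["tool_rot"])
print(rel(o,(.5378,-.0615,.06),1.8))
```

```text
[0.53954597 0.32233956 0.12536181] [ 1.79951163e+02  3.78042651e-02 -5.39612732e+00]
(array([ 34.4, 382.2,  65.7]), array([ 0.001,  0.001, -0.126]))
```

>>> drive_tool --moves '[{"x": 2,"y": 25,"z": 0,"rx": 0,"ry": 0,"rz": -0.01,"fingers": 1},{"x": 6,"y": 65,"z": 0,"rx": 0,"ry": 0,"rz": -0.02,"fingers": 1},{"x": 10,"y": 110,"z": 0,"rx": 0,"ry": 0,"rz": -0.04,"fingers": 1},{"x": 14,"y": 155,"z": 0,"rx": 0,"ry": 0,"rz": -0.05,"fingers": 1},{"x": 18,"y": 200,"z": 0,"rx": 0,"ry": 0,"rz": -0.07,"fingers": 1},{"x": 22,"y": 245,"z": 0,"rx": 0,"ry": 0,"rz": -0.08,"fingers": 1},{"x": 26,"y": 290,"z": 0,"rx": 0,"ry": 0,"rz": -0.1,"fingers": 1},{"x": 30,"y": 330,"z": 0,"rx": 0,"ry": 0,"rz": -0.11,"fingers": 1},{"x": 34,"y": 365,"z": 0,"rx": 0,"ry": 0,"rz": -0.126,"fingers": 1},{"x": 34,"y": 382,"z": 0,"rx": 0,"ry": 0,"rz": -0.126,"fingers": 1},{"x": 34,"y": 382,"z": 20,"rx": 0,"ry": 0,"rz": -0.126,"fingers": 1},{"x": 34,"y": 382,"z": 40,"rx": 0,"ry": 0,"rz": -0.126,"fingers": 1},{"x": 34,"y": 382,"z": 57,"rx": 0,"ry": 0,"rz": -0.126,"fingers": 1},{"x": 34,"y": 382,"z": 66,"rx": 0,"ry": 0,"rz": -0.126,"fingers": 1},{"x": 34,"y": 382,"z": 66,"rx": 0,"ry": 0,"rz": -0.126,"fingers": 1},{"x": 34,"y": 382,"z": 66,"rx": 0,"ry": 0,"rz": -0.126,"fingers": 1}]'

```text
time_s: 32.72
tool_pos: [0.5385, -0.0606, 0.0607]
tool_rot: [180.0, -0.1, 1.8]
force: [-0.6, 0.4, -1.3]
grip_width: 0.0357
grasp_force: 25.0
```

Run:
```python
from h import *
from cell import sensors,vision
o=sensors.get_obs(); print(o["tool_pos"],o["tool_rot"])
print(rel(o,(.5378,-.0615,.0262),1.8))
c=vision.read_camera("wrist");cv2.imwrite("pics/w10.png",c["image"][:,:,::-1])
```

```text
[ 0.53847925 -0.06063176  0.06065147] [ 1.79987458e+02 -6.28322488e-02  1.83261636e+00]
(array([-0.7,  0.8, 34.5]), array([ 0.   , -0.001,  0.001]))
```

View pics/w10.png

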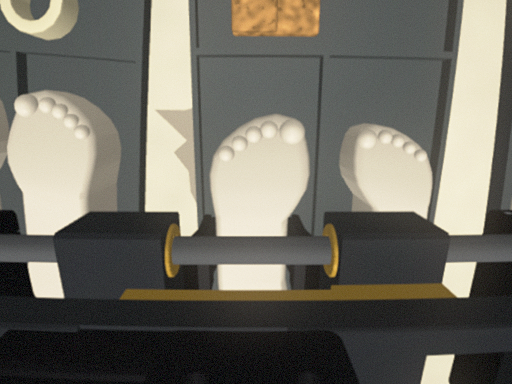

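The small foot (212–308) is over B's left bay (197–320). I'll lower it.

>>> drive_tool --moves '[{"x": 0,"y": 0.5,"z": 10,"rx": 0,"ry": 0,"rz": 0,"fingers": 1},{"x": 0,"y": 0.5,"z": 20,"rx": 0,"ry": 0,"rz": 0,"fingers": 1},{"x": 0,"y": 0.5,"z": 28,"rx": 0,"ry": 0,"rz": 0,"fingers": 1},{"x": 0,"y": 0.5,"z": 32,"rx": 0,"ry": 0,"rz": 0,"fingers": 1},{"x": 0,"y": 0.5,"z": 33,"rx": 0,"ry": 0,"rz": 0,"fingers": 1},{"x": 0,"y": 0.5,"z": 34,"rx": 0,"ry": 0,"rz": 0,"fingers": 1},{"x": 0,"y": 0.5,"z": 34,"rx": 0,"ry": 0,"rz": 0,"fingers": 1}]'

```text
time_s: 33.65
tool_pos: [0.538, -0.0613, 0.0262]
tool_rot: [180.0, -0.0, 1.8]
force: [-0.2, -0.2, -2.0]
grip_width: 0.0358
grasp_force: 25.0
```

>>> drive_tool --moves '[{"x": 0,"y": 0,"z": 0.5,"rx": 0,"ry": 0,"rz": 0,"fingers": 1},{"x": 0,"y": 0,"z": 1,"rx": 0,"ry": 0,"rz": 0,"fingers": 1},{"x": 0,"y": 0,"z": 1,"rx": 0,"ry": 0,"rz": 0,"fingers": 1}]'

```text
time_s: 34.02
tool_pos: [0.5382, -0.0613, 0.026]
tool_rot: [180.0, -0.0, 1.8]
force: [-3.9, 0.6, 6.6]
grip_width: 0.0359
grasp_force: 25.0
```

>>> drive_tool --moves '[{"x": 0,"y": 0,"z": 0,"rx": 0,"ry": 0,"rz": 0,"fingers": -0.38},{"x": 0,"y": 0,"z": 0,"rx": 0,"ry": 0,"rz": 0,"fingers": -0.38},{"x": 0,"y": 0,"z": 0,"rx": 0,"ry": 0,"rz": 0,"fingers": -0.38},{"x": 0,"y": 0,"z": -20,"rx": 0,"ry": 0,"rz": 0,"fingers": -0.38},{"x": 0,"y": 0,"z": -55,"rx": 0,"ry": 0,"rz": 0,"fingers": -0.38},{"x": 0,"y": 0,"z": -110,"rx": 0,"ry": 0,"rz": 0,"fingers": -0.38},{"x": -20,"y": 15,"z": -160,"rx": 0,"ry": 0,"rz": 0,"fingers": -0.38},{"x": -40,"y": 30,"z": -210,"rx": 0,"ry": 0,"rz": 0,"fingers": -0.38},{"x": -60,"y": 45,"z": -260,"rx": 0,"ry": 0,"rz": 0,"fingers": -0.38},{"x": -60,"y": 45,"z": -270,"rx": 0,"ry": 0,"rz": 0,"fingers": -0.38},{"x": -60,"y": 45,"z": -270,"rx": 0,"ry": 0,"rz": 0,"fingers": -0.38},{"x": -60,"y": 45,"z": -270,"rx": 0,"ry": 0,"rz": 0,"fingers": -0.38}]'

```text
time_s: 35.52
tool_pos: [0.479, -0.1073, 0.2937]
tool_rot: [-179.9, 0.1, 1.9]
force: [0.0, 0.1, -0.3]
grip_width: 0.0601
grasp_force: 0.0
```

Run:
```python
from meas import *
from cell import sensors,vision
o=sensors.get_obs(); print(o["tool_pos"],o["force"],np.abs(o["joint_velocities"]).max())
c=vision.read_camera("wrist");cv2.imwrite("pics/w11.png",c["image"][:,:,::-1])
for p,s in (((.541,.152,.048),"medium"),((.538,-.061,.044),"small"),((.568,-.282,.052),"large"),((.537,.062,.048),"medium"),((.537,-.153,.044),"small")):
    try: foot(c,proj(c,p)[0].round().astype(int),s)
    except Exception as e: print(s,"n/a")
```

```text
[ 0.47895022 -0.10726881  0.29372984] [ 0.03311152  0.08385497 -0.32070307] 0.59490684221361
medium px 0 206 waist [ 484.8 -120. ] origin [ 441.  -123.4] yaw 2.2 width 699.4 len 271.0 slopes -0.245 0.167
small px 69 157 waist [538.9 -61.2] origin [502.9 -61.5] yaw 0.5 width 34.3 len 118.0 slopes -0.01 0.01
large px 30 159 waist [ 568.  -278.9] origin [ 517.4 -284.8] yaw 6.7 width 44.4 len 169.0 slopes 0.004 -0.004
medium px 57 164 waist [537.9  59. ] origin [494.   61.4] yaw -3.1 width 38.8 len 142.0 slopes -0.005 0.005
small px 74 161 waist [ 536.6 -152.3] origin [ 500.6 -154.5] yaw 3.5 width 34.4 len 117.0 slopes -0.01 0.01
```

View pics/w11.png

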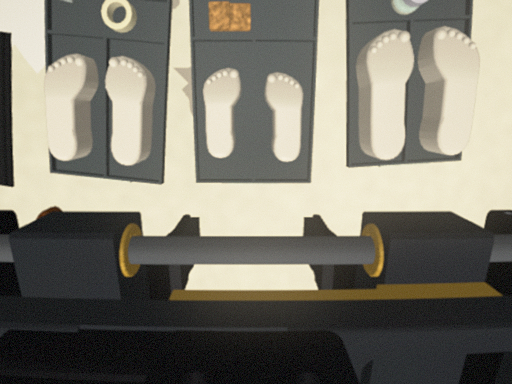

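All three pairs match: medium at (69,108) and (128,110), small at (221,115) and (286,118), large at (384,95) and (448,90). Each lies flat in its own bay, toes aligned, and the right models haven't moved. I'll hand in.

```bash
python3 -c "
from cell import workorder
print(workorder.sign_off())"
```

```text
the job is handed in; nothing more can be done
None
```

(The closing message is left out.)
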